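Weigh a filter cassette and lock it in the filter press with an extension bar

ROBOT

A 6-joint arm with a two-finger parallel gripper is mounted at the origin on the work surface. World frame = base frame: x ahead of the robot, y to its left, z up, the work surface at z = 0. Lengths are in m, angles in rad, forces in N, time in s.
With the tool pointing down it reaches from about 0.3 to 0.875 m from the base axis. Payload 6.4 kg.
Tool frame: the origin (TCP) lies on the centre line of the jaws, within the pads' length; the fingertips stand 25 mm ahead of it and the grasp point (between the pads) lies 6 mm ahead of it (ctrl.tip_reach is the distance from the TCP to the fingertips, in m); z points along the fingers, y is the line along which they close (so a half turn about z gives the same grasp; the last joint's range is limited). The gripper opens to 85 mm and grips with 20 to 120 N. Pads are 22 mm wide; open, the fingers measure 114 mm over their backs; the gripper's body (76 mm by 85 mm) begins 54 mm behind the grasp point. The pads swing forward as they close: fully open they stand 13 mm farther back than shut.
Start: joints at [1.009, 0.181, 1.607, -0, 1.354, -0.206], TCP at [0.2, 0.539, 0.256] pointing down, gripper open.
Joint ranges: [-2.99, 2.99], [-0.89, 2.07], [0.3, 2.58], [-1.14, 4.28], [0, 2.63], [-3.12, 3.12]. Speed limits (rad/s): [2.57, 2.57, 3.01, 3.14, 3.14, 3.14].

INTERFACE

Orientations are given as a unit quaternion [w, x, y, z].
In Python, from bench import ctrl gives the robot as it stands.
- The arm moves only by the tool servo_tool, never from a script. Its argument "motion" is a list that holds one entry, the list of rows, each a list of 5 numbers: the shift along the tool's x, y, z in cm, then the turn about the tool's z in degrees, then the closure, from -1 (fully open) to 1 (shut). In form: [[[dx, dy, dz, twist, claw], ...]]. A call has 1 to 5 rows; each row is the pose to reach, as a shift and turn from the pose commanded when the call began, along the tool's axes at that moment; what a row does not reach only later rows make up. A row lasts 1/10 s, in which the tool goes at most 50 mm and 8.59 degrees, less where a joint would pass 70% of its speed; a pose out of reach is approached as far as the arm can. A call with a gripper value outside its range is refused whole. The fingers move at their own pace and stop on an object; the grip force is fixed at half the most. Time passes only in rows, so rows that repeat a pose let the fingers close. It gives the time, the measured TCP pose, the force, the opening and the grip force at its end, in the units of the state.
- ctrl.get_obs(): the state, without advancing time (a new reading comes with each control period).
- ctrl.camera(name): name is "side" or "top"; returns a dict with "pixels" (384x512x3 uint8, red, green, blue), "depth" (384x512 float32, m along the optical axis (not along the pixel's ray), 0 where there is no reading), "fx", "fy", "cx", "cy" (pixels), "R" (3x3) and "t" (3): a world point X has camera coordinates R X + t. Camera axes: x right, y down, z forward; pixel columns grow to the right and rows downward; lengths in m; the calibration is good to about 2 mm. A picture is of the moment at which its call begins.
- ctrl.hand_in(): hands the job in; it is judged then, once.
The state is a dict: "time_s": time; "q": joint angles; "dq": joint speeds; "joint_efforts": joint torques, N m; "eef_pos": TCP position; "eef_rot": TCP orientation; "wrist_force": force on the tool from outside, world axes, zero at the start; "torque": the same for the moment, N m; "opening": opening from 0.0 (shut) to 1.0 (fully open); "grasp_force": force on a finger pad.
Only numpy, scipy, OpenCV 4.12 (cv2) and the standard library are available. Lean on these libraries where they do the work, as an engineer would, in place of code of your own. Each camera call takes 0.05 s, during which the arm holds its last target. There are 200 camera calls.

TASK

Take the blue filter cassette from its tray and lay it flat on the balance pan, letting go of it for a moment so that it can be weighed; then take it up again and lay it flat in the channel of the filter press, lengthwise, about midway between the plunger foot and the sealing block. Slip the yellow end of the extension bar down over the red stub of the press's lever and swing the lever with it, past its dead point to its stop, so that the cassette is pushed home and stays clamped against the sealing block; then lay the bar back on its rest, lengthwise and level. Move the lever only with the bar, never with the gripper; set the cassette down rather than dropping it, and leave everything else on the bench where it stands.

Things in the scene. Friction and masses are not known exactly. Their poses are not given: they have to be found in the camera images.
- cassette: The blue filter cassette, a flat rigid block 64 mm long (its x), 44 mm wide (its y), 16 mm thick, 70 g, white disc on top. Origin: centre of its underside. Either way round is right. It starts in the tray, whose walls stand only 2 mm from its 64 mm ends: there it can only be gripped across its 44 mm width.
- cassette_w: An orange cassette of the same size in the tray's other place, 100 mm away: a bystander. Origin: centre of its underside.
- tray: Fixed white tray, 80 mm (its x) by 190 mm (its y), floor 5 mm above the bench, walls 24 mm high along its two long edges only (68 mm apart inside). The two cassettes lie near 50 mm either side of its middle along its y, their length along its x. Origin: centre of its underside.
- pan (a point): Centre of the top of the balance's round steel pan (104 mm across, 75 mm above the bench, does not move). The fixed white balance is 170 x 160 mm, 60 mm high. The cassette may lie at any yaw, its middle within 35 mm of this point.
- press: The fixed filter press: white base 100 mm (its x) by 300 mm (y -185 to +115 mm), 20 mm thick. Origin: at bench height under the middle of the channel, which runs along y. Aluminium cheeks, 56 mm apart inside, flaring outwards above 36 mm to 47 mm high and x +-40 mm, y -35 to +35 mm. Blue clamp housing: 56 x 70 mm, top at 42 mm, y -162 to -92 mm.
- nest (a point): Middle of the channel floor (24 mm above the bench), where the middle of the cassette's underside is to be laid, within 15 mm along y; axes as the press's. Laid lengthwise between the cheeks it has 25 mm free at each end for the fingers.
- seal (a point): Middle of the face of the steel sealing block at the channel's +y end (press y = +57 mm; block top 60 mm above the bench). The press's y points into the block. With the cassette home its middle is 32 mm before this point.
- foot_face (a point): Centre of the face of the rubber plunger foot (18 mm diameter) at the channel's -y end, 33 mm above the bench; at press y = -57 mm with the lever open. The lever drives it 53 mm towards the sealing block at the dead point, 51 mm at the stop, pushing the cassette ahead of it; the foot gives about 2 mm (7 N) at the end.
- pivot (a point): On the lever's vertical pivot axis, level with the top of the red stub, 74 mm above the bench (press frame x = 0, y = -127 mm).
- lever (a joint): Lever angle, rad. 0 = open, at its stop. It turns clockwise seen from above: at value q the stub points from the pivot along (-cos(q-1), sin(q-1)) in the press's x, y. A spring resists, at most 1.0 N m (near q = 0.75), up to the dead point q = 1.40; past it the lever is drawn on to its stop at 1.62 and stays. Let go before that, it springs back to 0.
- stub: The lever: a dark hub and its red stub, 14 mm wide, 14 mm high (top 74 mm, underside 60 mm above the bench). Origin: on the pivot axis at the height of the stub's top; its x points from the stub's tip to the pivot, z up. The free stub begins at the 52 mm diameter hub (x = -26 mm) and ends at x = -80 mm.
- stub_tip (a point): Top of the stub at its free end, 80 mm from the pivot.
- bar: The extension bar, 200 mm long along its x, 24 mm high, 0.3 kg. Origin: centre of its underside, near its centre of mass. From x = -100 to +48 mm a straight grip 18 mm wide (black rubber from -90 to 0 mm, then bare steel); from +48 to +100 mm the yellow head. It starts on its rest, the yellow head away from the robot.
- bar_head (a point): Middle of the bar's yellow head at its underside (bar x = +74 mm): an inverted U 32 mm wide, 52 mm long, open below and at its end; slot 24 mm wide, 18 mm deep. It fits down over the stub, bar x along stub x, bar origin at stub x = -133 mm, underside 56 mm above the bench when its roof rests on the stub; 5 mm play each side. Keep hold: let go there, the bar falls off.
- rest: Fixed grey rest for the bar, 200 mm (its x) by 80 mm: two cross blocks (22 mm long, at x = +-70 mm) with tops 20 mm above the bench and ears 30 mm high at y = +-32 to +-40 mm; between the blocks its base is 5 mm high. Origin: centre of its underside.
- rest_top (a point): Middle of the rest at the height of its blocks' tops (20 mm above the bench): where the bar's origin lies when it is back, its x along the rest's x either way round.
- weight: Brass weight, 24 mm diameter, 30 mm high, between the robot and the press: a bystander. Origin: centre of its underside.
- spatula: Steel laboratory spatula, a thin strip 170 mm long, lying flat on the near right of the bench: a bystander.
- sample: Clear sample bottle with a blue cap, 64 mm diameter, 190 mm high, behind the press: a bystander.
- beaker: Glass beaker, 70 mm diameter, 85 mm high, behind the press: a bystander.
- jar: Small jar with a white lid, 60 mm diameter, 70 mm high, behind on the left: a bystander.
Things that resemble listed ones, but are neither listed nor needed, are in the scene too. Leave any green look-alike of the part that bears pan alone. There is more than one size of the bar; the one meant has the size given above.

How it is judged:
By the outcome, as a careful person would: the job done as asked, in the order asked, and still so for the second after the job is handed in, with the robot touching nothing.
It also fails if it takes over 72 s, if anything falls off the work surface, if the arm or the gripper's body presses on something with over 40 N, if the wrist force passes 120 N, or if a joint passes its speed limit or range.

## Working session

There is one attempt and no reset: what is moved stays moved. The work goes in short steps, Python scripts to look and compute and a tool call to move; the robot and the scene stay as the last step left them, time stands still between calls to the robot, and variables do not carry over. Pictures are saved under pics/ and viewed, at most 13 in all, crops included, and the job is handed in when it is done.

Besides the shell and the picture viewer there is one more tool, called after "Request:" as name(argument=value, ...), one argument or row to a line, values as JSON. servo_tool: Moves the arm, as the interface text tells. Its arguments: {"type":"object","properties":{"motion":{"type":"array"}},"required":["motion"]}

```bash
mkdir -p pics; ls
python3 - <<'E'
from bench import ctrl
import cv2,numpy as np
o=ctrl.get_obs();print({k:np.round(v,3).tolist() for k,v in o.items()}, ctrl.tip_reach)
for n in ("top","side"):
    c=ctrl.camera(n);np.savez(f"{n}0.npz",**c)
    cv2.imwrite(f"pics/{n}0.png",cv2.resize(c["pixels"][:,:,::-1],(800,600),interpolation=cv2.INTER_CUBIC))
    print(n,c["fx"],c["cx"],c["cy"],c["R"],c["t"],-c["R"].T@c["t"])
E
```

```text
pics
{'time_s': 0.0, 'q': [1.009, 0.182, 1.608, -0.0, 1.354, -0.206], 'dq': [-0.0, -0.002, -0.001, 0.0, -0.0, -0.001], 'joint_efforts': [-0.003, -44.487, -35.133, -0.0, 0.009, 0.0], 'eef_pos': [0.2, 0.539, 0.255], 'eef_rot': [-0.0, 0.177, 0.984, -0.001], 'wrist_force': [-0.04, -0.452, -0.166], 'torque': [0.033, 0.024, -0.046], 'grasp_force': 0.0, 'opening': 1.002} 0.025
top 431.2550270256864 255.89194593831087 184.0421444479365 [[-3.00408529e-04 -9.99907908e-01  1.35678143e-02]
 [-9.88630522e-01 -1.74315740e-03 -1.50355088e-01]
 [ 1.50364892e-01 -1.34587233e-02 -9.88538953e-01]] [-0.10070606  0.56365651  1.65300712] [ 0.30866354 -0.07746688  1.72017691]
side 427.6148537157474 259.27722376477317 194.03258761293512 [[ 0.86622874 -0.49947055 -0.01330158]
 [-0.39392842 -0.66632707 -0.63311028]
 [ 0.30735674  0.5536582  -0.77394731]] [-0.50157348  0.21608336  1.27861205] [ 0.12660871 -0.81445302  1.11971124]
```

View pics/top0.png

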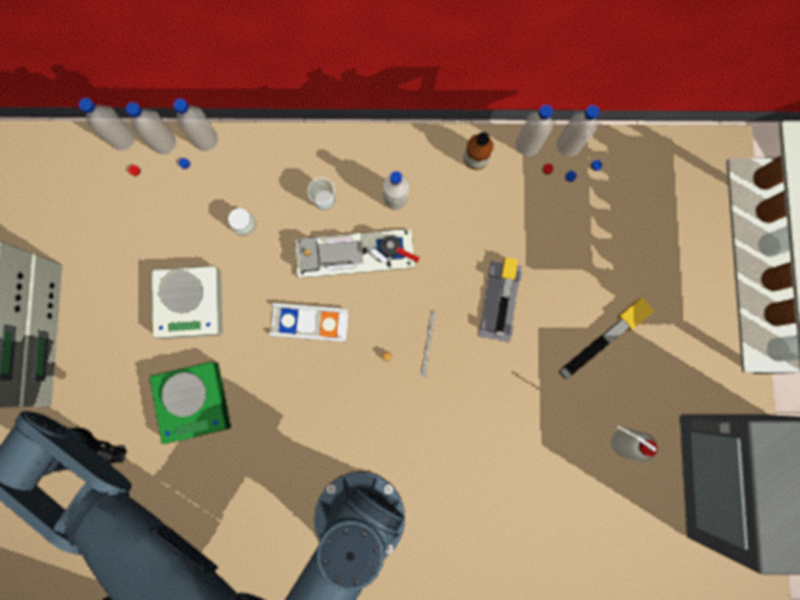

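View pics/side0.png

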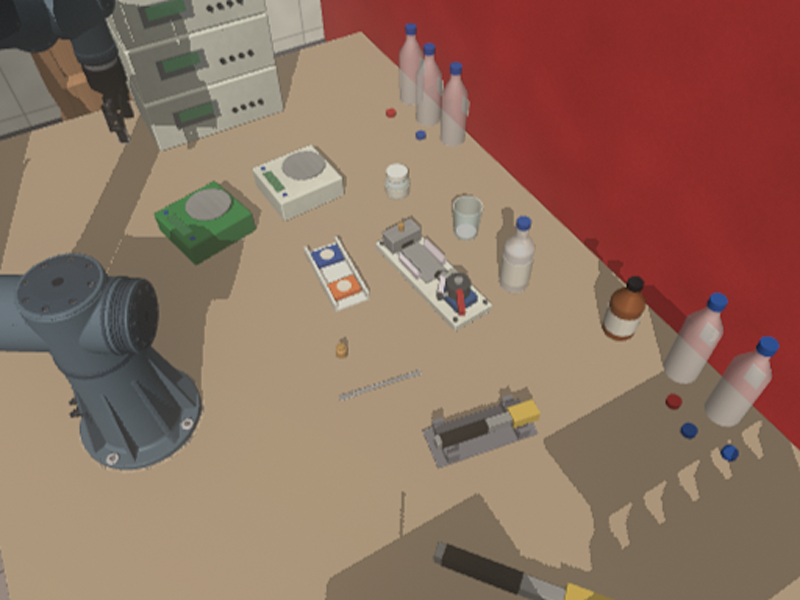

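The bar wanted is the one on the rest (head at about (510,268) in the top view). The larger one at (605,340) is a decoy. The blue cassette is at (288,320), the white balance's pan at (181,291), and the press at (355,252) with its red stub at (404,254).

```bash
cat > h.py <<'E'
import numpy as np,cv2
def load(n,live=False,tag=None):
    if live:
        from bench import ctrl
        c=ctrl.camera(n)
        if tag: np.savez(f"{n}{tag}.npz",**c)
    else: c=dict(np.load(n))
    h,w=c["depth"].shape
    v,u=np.mgrid[:h,:w]
    d=c["depth"]
    P=np.stack([(u-c["cx"])/c["fx"]*d,(v-c["cy"])/c["fy"]*d,d],-1)
    c["W"]=(P-c["t"])@c["R"]   # R^T (P-t)
    c["hsv"]=cv2.cvtColor(c["pixels"],cv2.COLOR_RGB2HSV).astype(int)
    return c
def ray(c,u,v,z):
    d=np.array([(u-c["cx"])/c["fx"],(v-c["cy"])/c["fy"],1])@c["R"]
    o=-c["R"].T@c["t"]
    return o+d*(z-o[2])/d[2]
def sel(c,lo,hi,box,z):
    """hsv range, world xy box (x0,x1,y0,y1), z range"""
    H,W=c["hsv"],c["W"]
    hue=(H[...,0]>=lo[0])&(H[...,0]<=hi[0]) if lo[0]<=hi[0] else (H[...,0]>=lo[0])|(H[...,0]<=hi[0])
    m=hue&(H[...,1:]>=lo[1:]).all(-1)&(H[...,1:]<=hi[1:]).all(-1)
    m&=(W[...,0]>box[0])&(W[...,0]<box[1])&(W[...,1]>box[2])&(W[...,1]<box[3])&(W[...,2]>z[0])&(W[...,2]<z[1])&(c["depth"]>0)
    return m
def rect_on_plane(c,m,z):
    v,u=np.nonzero(m)
    p=np.array([ray(c,a,b,z)[:2] for a,b in zip(u,v)],np.float32)
    r=cv2.minAreaRect(p*1000)
    w=c["W"][m]
    return len(p),"rect",np.round(r[0],1),np.round(r[1],1),round(r[2],1),"mean",np.round(p.mean(0)*1000,1),"depthmean",np.round(w.mean(0)*1000,1)
E
python3 - <<'E'
from h import *
T=load("top0.npz");S=load("side0.npz")
for nm,u,v in [("blue",280,320),("orange",328,312),("pan",181,291),("seal",308,255),("stubtip",416,259),("hub",389,245),("head",510,268),("bargrip",500,318),("weight",387,356),("channel",335,250),("bench",450,400)]:
    print(nm,np.round(T["W"][int(v/1.5625),int(u/1.5625)]*1000))
for nm,u,v in [("blue",327,247),("orange",344,290),("pan",304,165),("stub",460,298),("head",523,410),("hub",457,280),("bench",260,480)]:
    print("S",nm,np.round(S["W"][int(v/1.5625),int(u/1.5625)]*1000),S["hsv"][int(v/1.5625),int(u/1.5625)])
E
```

```text
blue [487. 202.  24.]
orange [509.  87.   6.]
pan [551. 442.  72.]
seal [643. 130.  67.]
stubtip [ 635. -139.   71.]
hub [669. -69.  78.]
head [ 615. -376.   52.]
bargrip [ 489. -351.   46.]
weight [396. -66.  24.]
channel [665.  68.  19.]
bench [ 284. -228.   -7.]
S blue [496. 221.   6.] [114  61 126]
S orange [469.  75.  18.] [ 22  33 202]
S pan [548. 445.  71.] [ 20  21 144]
S stub [ 645. -108.   74.] [  2 158 168]
S head [ 613. -371.   42.] [ 22 144 197]
S hub [662. -70.  80.] [ 18  22 153]
S bench [ 144. -235.    3.] [ 17  74 172]
```

Run:
```python
from h import *
T=load("top0.npz");S=load("side0.npz")
def show(nm,lo,hi,box,z,zp):
    for n,c in (("T",T),("S",S)):
        m=sel(c,np.array(lo),np.array(hi),box,z)
        print(nm,n,*(rect_on_plane(c,m,zp) if m.sum()>4 else ["none",m.sum()]))
show("blue",(100,90,40),(130,255,255),(.40,.60,.1,.3),(.0,.04),.021)
show("orange",(3,120,90),(20,255,255),(.40,.60,.02,.2),(.0,.04),.021)
show("pan",(0,0,60),(180,70,170),(.46,.64,.36,.53),(.062,.09),.075)
show("stub",(172,120,60),(8,255,255),(.55,.75,-.2,0),(.05,.09),.074)
show("head",(20,110,110),(32,255,255),(.5,.7,-.46,-.30),(.02,.07),.044)
show("black",(0,0,0),(180,255,60),(.4,.7,-.46,-.30),(.02,.07),.044)
show("hub",(0,0,0),(180,255,75),(.6,.75,-.12,0.),(.06,.1),.074)
show("blk",(0,0,60),(180,70,200),(.58,.72,.08,.2),(.045,.08),.060)
show("base",(0,0,120),(180,70,255),(.55,.75,-.2,.2),(.0,.035),.020)
for c,n,(a,b,e,f) in ((T,"T",(165,140,280,225)),(S,"S",(180,80,340,310))):
    cv2.imwrite(f"pics/{n}crop.png",cv2.resize(c["pixels"][b:f,a:e,::-1],None,fx=5 if n=="T" else 3.4,fy=5 if n=="T" else 2.6,interpolation=cv2.INTER_CUBIC))
```

```text
blue T 102 rect [484.1 182.4] [43.1 60.9] 85.0 mean [483.4 181.5] depthmean [483.5 181.7  19.6]
blue S 112 rect [480.7 182. ] [48.8 61.2] 85.0 mean [480.1 179.1] depthmean [480.4 179.7  20.2]
orange T 104 rect [474.   80.1] [42.7 60.3] 86.0 mean [474.2  79.2] depthmean [474.3  79.4  19.6]
orange S 143 rect [472.   78.6] [50.6 61.9] 86.2 mean [471.3  75.9] depthmean [471.6  76.7  20. ]
pan T 519 rect [527.1 441.8] [100.1 139.6] 77.8 mean [546.9 437.3] depthmean [547.  437.6  74.2]
pan S 433 rect [523.9 428.3] [148.9 115. ] 12.2 mean [536.7 434.5] depthmean [537.  435.5  74.2]
stub T 46 rect [ 643.5 -116.5] [59.5 12.3] 61.0 mean [ 643.9 -116.6] depthmean [ 644.  -116.7   73.3]
stub S 67 rect [ 640.9 -117.1] [61.8 14.1] 61.8 mean [ 641.  -116.6] depthmean [ 641.4 -116.1   73.3]
head T 111 rect [ 614.1 -377.5] [36.8 49.8] 80.7 mean [ 614. -376.] depthmean [ 614.3 -376.3   42.5]
head S 231 rect [ 609.3 -379.6] [41.9 57.5] 77.3 mean [ 610.6 -379.9] depthmean [ 611.8 -378.8   41.2]
black T 109 rect [ 498.1 -354.4] [19.4 85.2] 80.0 mean [ 497.6 -354.2] depthmean [ 497.8 -354.4   42.9]
black S none 0
hub T 84 rect [653.8 -71.1] [63.6 42.9] 0.2 mean [662.  -69.5] depthmean [662.1 -69.5  73.6]
hub S 15 rect [650.4 -89.9] [14.3 49.2] 48.6 mean [655.9 -93.2] depthmean [660.4 -87.1  65.1]
blk T 221 rect [645.6 119.2] [81.3 67.3] 4.0 mean [644.9 129.4] depthmean [645.2 129.6  58.6]
blk S 247 rect [642.8 113.1] [86.9 79.7] 2.5 mean [641.  122.7] depthmean [642.2 124.9  57.5]
base T 1183 rect [657.6  16.6] [106.9 304. ] 5.6 mean [654.1  15.6] depthmean [654.1  15.6  20.2]
base S 1446 rect [640.9  19.9] [196.1 327.7] 0.0 mean [642.   6.] depthmean [642.9   7.6  17.8]
```

View pics/Tcrop.png

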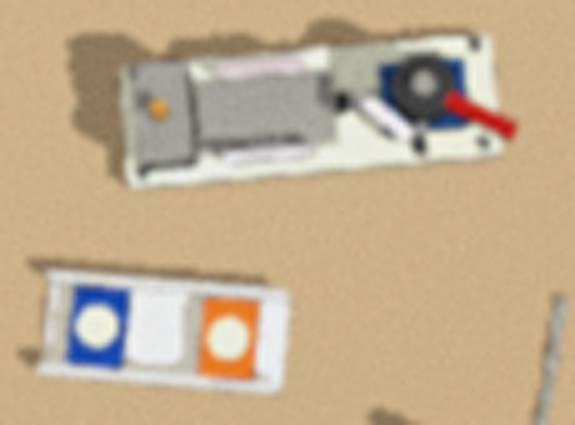

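Run:
```python
from h import *
S=load("side0.npz")
p=S["pixels"][135:215,235:320,::-1]
cv2.imwrite("pics/Spress.png",cv2.resize(p,None,fx=7,fy=7,interpolation=cv2.INTER_CUBIC))
```

```text
(no output)
```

View pics/Spress.png

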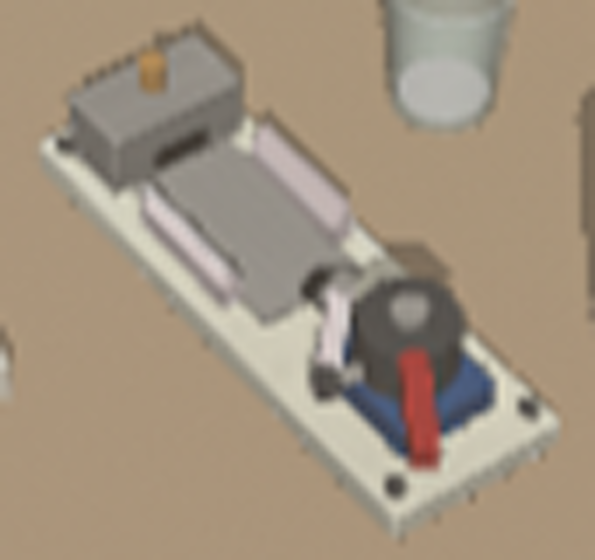

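Crop positions. Top crop: base corners (124,66), (133,187), (490,36), (500,155); block front edge middle (193,111). Side crop: base corners (40,145), (397,520), (558,420); block front top edge (118,143)–(243,75).

Run:
```python
from h import *
T=load("top0.npz");S=load("side0.npz")
def t(x,y,z): return ray(T,(x+.5)/5-.5+165,(y+.5)/5-.5+140,z)[:2]*1000
def s(x,y,z): return ray(S,(x+.5)/7-.5+235,(y+.5)/7-.5+135,z)[:2]*1000
# press-frame pts for check
obs=[("T baseLT",t(122,66,.02),(50,115)),("T baseLB",t(133,188,.02),(-50,115)),("T baseRT",t(491,35,.02),(50,-185)),("T baseRB",t(501,155,.02),(-50,-185)),
("T seal",t(193.5,110,.06),(0,57)),("S baseLB",s(40,145,.02),(-50,115)),("S baseRB",s(397,520,.02),(-50,-185)),("S baseRT",s(558,420,.02),(50,-185)),
("S seal",s(180,109,.06),(0,57))]
def fit(o):
    A=np.array([p for _,p,_ in o]);B=np.array([q for *_,q in o],float)
    a,b=A-A.mean(0),B-B.mean(0)
    th=np.arctan2((b[:,0]*a[:,1]-b[:,1]*a[:,0]).sum(),(a*b).sum())
    R=np.array([[np.cos(th),-np.sin(th)],[np.sin(th),np.cos(th)]])
    tr=A.mean(0)-R@B.mean(0)
    print("yaw",np.degrees(th),"org",tr,"pivot",R@[0,-127]+tr)
    for n,p,q in o: print("  ",n,p.round(1),(p-R@np.array(q)-tr).round(1))
fit(obs[:5]);fit(obs[5:]);fit(obs)
print("hub top T",[t(424,84,z).round(1) for z in (.075,.085)], "S",[s(410,308,z).round(1) for z in (.075,.085,.095)])
# pan ellipse: depth-filtered grey, largest contour
for n,c in(("T",T),("S",S)):
    m=sel(c,np.array((0,0,60)),np.array((180,70,170)),(.46,.64,.36,.53),(.062,.09)).astype(np.uint8)
    m=cv2.morphologyEx(m,cv2.MORPH_OPEN,np.ones((5,5)))
    k=max(cv2.findContours(m,0,2)[0],key=cv2.contourArea)
    (u,v),ax,_=cv2.fitEllipse(k);print("pan",n,ray(c,u,v,.075)*1000,ax)
print("sample depth head end etc")
```

```text
yaw 5.212514894415278 org [654.577611    49.95463111] pivot [666.11557436 -76.52017034]
   T baseLT [694.  168.5] [ 0.  -0.5]
   T baseLB [594.4 157.5] [ 0.1 -2.4]
   T baseRT [ 720.4 -128.6] [-0.8  1.1]
   T baseRB [ 621.8 -136.3] [0.2 2.5]
   T seal [649.8 106. ] [ 0.4 -0.7]
yaw 5.186458105058172 org [654.06194829  55.40510771] pivot [665.54239266 -71.07492786]
   S baseLB [594.4 162.7] [ 0.6 -2.7]
   S baseRB [ 621.4 -133.9] [ 0.4 -0.5]
   S baseRT [ 719.  -122.5] [-1.5  1.8]
   S seal [649.5 113.5] [0.6 1.4]
yaw 5.15436446927958 org [654.37030245  52.37592207] pivot [665.77989854 -74.11052431]
   T baseLT [694.  168.5] [ 0.1 -2.9]
   T baseLB [594.4 157.5] [ 0.2 -4.9]
   T baseRT [ 720.4 -128.6] [-0.4 -1.2]
   T baseRB [ 621.8 -136.3] [0.6 0. ]
   T seal [649.8 106. ] [ 0.5 -3.1]
   S baseLB [594.4 162.7] [0.2 0.3]
   S baseRB [ 621.4 -133.9] [0.2 2.5]
   S baseRT [ 719.  -122.5] [-1.7  4.9]
   S seal [649.5 113.5] [0.2 4.4]
hub top T [array([667.8, -74.6]), array([665.6, -74.6])] S [array([668.6, -66.9]), array([663.4, -74. ]), array([658.2, -81.2])]
pan T [546.39056104 437.11956349  75.        ] (22.68267059326172, 25.335527420043945)
pan S [546.48015846 436.16856861  75.        ] (17.60654067993164, 25.123659133911133)
sample depth head end etc
```

```bash
cat > g.py <<'E'
import sys,numpy as np
from bench import ctrl
from scipy.spatial.transform import Rotation as Ro
o=ctrl.get_obs();p=o["eef_pos"];w,x,y,z=o["eef_rot"]
R=Ro.from_quat([x,y,z,w]).as_matrix()
yd=np.degrees(np.arctan2(R[1,1],R[0,1]))
print("t",round(o["time_s"],2),"pos",np.round(np.array(p)*1000,1),"ydir",round(yd,1),"tilt",round(np.degrees(np.arccos(-R[2,2])),2),"q6",round(np.degrees(o["q"][5])),"open",round(o["opening"]*85,1),"gf",round(o["grasp_force"],1),"F",np.round(o["wrist_force"],1))
a=sys.argv[1:]
for s in a:
    X,Y,Z,T=map(float,s.split(","))
    d=R.T@(np.array([X,Y,Z])/1000-p)*100
    print("->",s,np.round(d,2),"twist",round((-(T-yd)+180)%360-180,1))
E
python3 g.py 482.5,181.5,150,85 482.5,181.5,31,85
```

```text
t 0.1 pos [200.  538.6 255.5] ydir 69.6 tilt 0.09 q6 -12 open 84.9 gf 0.0 F [-1.  -0.2 -0.8]
-> 482.5,181.5,150,85 [-38.92 -23.62  10.57] twist -15.4
-> 482.5,181.5,31,85 [-38.93 -23.6   22.47] twist -15.4
```

Request:
servo_tool(
  motion=[
    [[-8,-5,0,-5,-1],[-16,-10,2,-15.4,-1],[-24,-15,4,-15.4,-1],[-32,-20,8,-15.4,-1],[-38.9,-23.6,10.5,-15.4,-1]],
  ],
)

```text
time_s: 0.6
eef_pos: [0.3486, 0.3476, 0.2133]
eef_rot: [0.0, 0.043, 0.999, 0.0]
wrist_force: [0.2, 0.6, -1.1]
opening: 1.0
grasp_force: 0.0
```

Request:
servo_tool(
  motion=[
    [[0,0,0,0,-1],[0,0,0,0,-1],[0,0,0,0,-1],[0,0,0,0,-1],[0,0,0,0,-1]],
  ],
)

```text
time_s: 1.1
eef_pos: [0.3473, 0.3503, 0.214]
eef_rot: [0.0, 0.042, 0.999, 0.0]
wrist_force: [-0.5, 0.3, 0.2]
opening: 0.998
grasp_force: 0.0
```

```bash
python3 g.py 482.5,181.5,31,85
python3 - <<'E'
from h import *
for n in("top","side"):
    c=load(n,True,"1")
    cv2.imwrite(f"pics/{n}1.png",c["pixels"][...,::-1])
T=dict(np.load("top1.npz"));S=dict(np.load("side1.npz"))
a=cv2.resize(T["pixels"][150:250,150:260,::-1],(400,364),interpolation=2);b=cv2.resize(S["pixels"][100:210,170:290,::-1],(400,364),interpolation=2)
cv2.imwrite("pics/two1.png",np.hstack([a,b]))
E
```

```text
t 1.1 pos [347.3 350.3 214. ] ydir 85.2 tilt 0.03 q6 -54 open 84.8 gf 0.0 F [-0.5  0.3  0.2]
-> 482.5,181.5,31,85 [-14.89 -15.69  18.3 ] twist 0.2
```

View pics/two1.png

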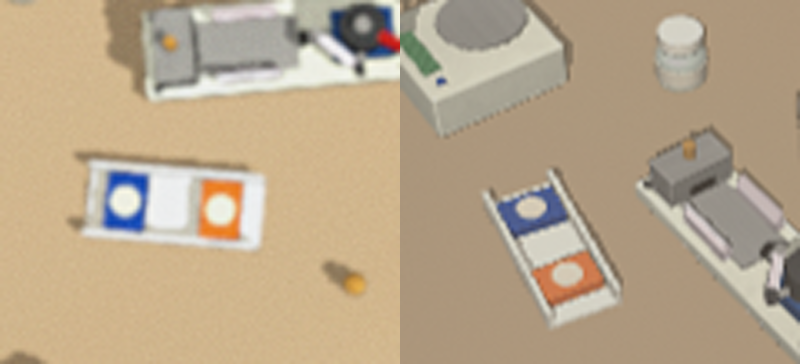

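The cassettes are undisturbed and nothing blocks the view. The arm is not in the crops because it only got part of the way.

Request:
servo_tool(
  motion=[
    [[-3.7,-3.9,1,0.2,-1],[-7.4,-7.8,3,0.2,-1],[-11,-11.7,5,0.2,-1],[-14.9,-15.7,7,0.2,-1],[-14.9,-15.7,10,0.2,-1]],
  ],
)

```text
time_s: 1.7
eef_pos: [0.4876, 0.1782, 0.1161]
eef_rot: [0.004, 0.046, 0.999, 0.0]
wrist_force: [1.1, 1.3, -0.2]
opening: 0.999
grasp_force: 0.0
```

```bash
python3 g.py 482.5,181.5,31,85
python3 - <<'E'
from h import *
T=load("top",True,"2");S=load("side",True,"2")
a=cv2.resize(T["pixels"][150:250,150:260,::-1],(400,364),interpolation=2);b=cv2.resize(S["pixels"][100:210,170:290,::-1],(400,364),interpolation=2)
cv2.imwrite("pics/two2.png",np.hstack([a,b]))
E
```

```text
t 1.7 pos [487.6 178.2 116.1] ydir 84.8 tilt 0.49 q6 -78 open 84.9 gf 0.0 F [ 1.1  1.3 -0.2]
-> 482.5,181.5,31,85 [0.61 0.27 8.51] twist -0.2
```

View pics/two2.png

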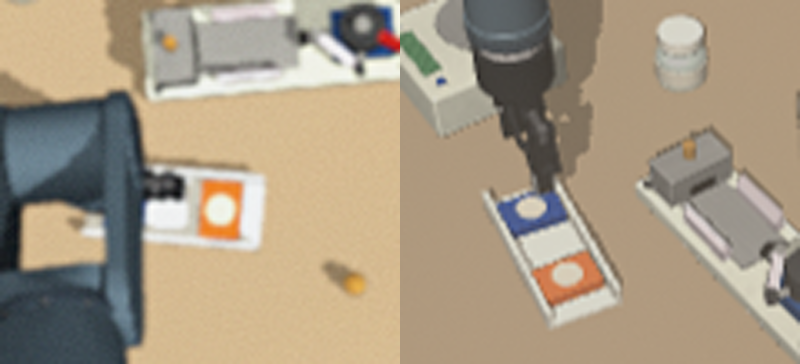

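Request:
servo_tool(
  motion=[
    [[0,0,2,0,-1],[0,0,4,0,-1],[0,0,5.5,0,-1],[0,0,5.5,0,-1]],
  ],
)

```text
time_s: 2.2
eef_pos: [0.481, 0.1806, 0.0574]
eef_rot: [-0.002, 0.045, 0.999, -0.0]
wrist_force: [-0.6, 0.8, 0.3]
opening: 1.001
grasp_force: 0.0
```

```bash
python3 g.py 482.5,181.5,32,85
```

```text
t 2.2 pos [481.  180.6  57.4] ydir 84.9 tilt 0.2 q6 -78 open 85.1 gf 0.0 F [-0.6  0.8  0.3]
-> 482.5,181.5,32,85 [-0.15  0.1   2.54] twist -0.1
```

Request:
servo_tool(
  motion=[
    [[0,0,1.5,0,-1],[0,0,2.5,0,-1],[0,0,2.5,0,-0.5],[0,0,2.5,0,0.2],[0,0,2.5,0,1]],
  ],
)

```text
time_s: 2.7
eef_pos: [0.4834, 0.1802, 0.0346]
eef_rot: [0.001, 0.045, 0.999, 0.0]
wrist_force: [0.0, 1.1, 0.8]
opening: 0.515
grasp_force: 0.6
```

Request:
servo_tool(
  motion=[
    [[0,0,0,0,1],[0,0,0,0,1],[0,0,0,0,1],[0,0,0,0,1]],
  ],
)

```text
time_s: 3.1
eef_pos: [0.4838, 0.1801, 0.035]
eef_rot: [0.001, 0.045, 0.999, 0.0]
wrist_force: [-1.2, 0.6, 5.6]
opening: 0.495
grasp_force: 61.4
```

```bash
python3 g.py 482.5,181.5,150,85
```

```text
t 3.1 pos [483.8 180.1  35. ] ydir 84.8 tilt 0.13 q6 -78 open 42.1 gf 61.4 F [-1.2  0.6  5.6]
-> 482.5,181.5,150,85 [  0.12   0.13 -11.5 ] twist -0.2
```

Request:
servo_tool(
  motion=[
    [[0,0,-1.5,0,1],[0,0,-4,0,1],[0,0,-7,0,1],[0,0,-11,0,1],[0,0,-13,0,1]],
  ],
)

```text
time_s: 3.6
eef_pos: [0.4842, 0.1801, 0.1673]
eef_rot: [0.002, 0.045, 0.999, 0.0]
wrist_force: [0.3, 0.4, -0.7]
opening: 0.494
grasp_force: 61.4
```

```bash
python3 g.py 546.4,436.6,165,85
```

```text
t 3.6 pos [484.2 180.1 167.3] ydir 84.8 tilt 0.27 q6 -78 open 42.0 gf 61.4 F [ 0.3  0.4 -0.7]
-> 546.4,436.6,165,85 [-3.87 26.11  0.28] twist -0.2
```

Request:
servo_tool(
  motion=[
    [[-0.5,3,0,0,1],[-1.1,7,0,0,1],[-1.7,11,0,0,1],[-2.3,15,0,0,1],[-2.9,19,0,0,1]],
  ],
)

```text
time_s: 4.1
eef_pos: [0.529, 0.368, 0.164]
eef_rot: [0.0, 0.045, 0.999, -0.0]
wrist_force: [0.5, -0.6, -0.3]
opening: 0.494
grasp_force: 61.4
```

Request:
servo_tool(
  motion=[
    [[-0.5,4,0,0,1],[-1,6.2,0,0,1],[-1,7.2,0,0,1],[-1,7.2,0,0,1],[-1,7.2,0,0,1]],
  ],
)

```text
time_s: 4.6
eef_pos: [0.545, 0.4363, 0.1634]
eef_rot: [-0.0, 0.045, 0.999, -0.0]
wrist_force: [0.0, -0.2, -0.3]
opening: 0.493
grasp_force: 61.4
```

```bash
python3 g.py 546.4,436.6,112,85
python3 - <<'E'
from h import *
S=load("side",True,"3");T=load("top",True,"3")
for n,c in(("S",S),("T",T)):
    m=sel(c,np.array((100,90,40)),np.array((130,255,255)),(.4,.7,.3,.56),(.09,.19))
    print(n,m.sum(), np.round(c["W"][m].mean(0)*1000) if m.sum() else "", np.percentile(c["W"][m][:,2],[2,98]) if m.sum() else "")
cv2.imwrite("pics/s3.png",cv2.resize(S["pixels"][40:160,130:260,::-1],(650,600),interpolation=2))
E
```

```text
t 4.6 pos [545.  436.3 163.4] ydir 84.8 tilt 0.07 q6 -56 open 41.9 gf 61.4 F [ 0.  -0.2 -0.3]
-> 546.4,436.6,112,85 [-0.14  0.05  5.14] twist -0.2
S 68 [533. 428. 149.] [0.13916988 0.15485175]
T 45 [543. 420. 149.] [0.13717451 0.15716985]
```

View pics/s3.png

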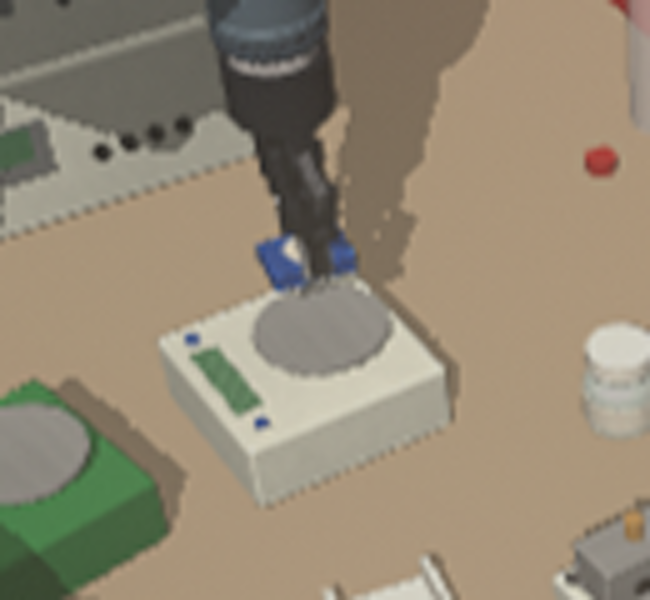

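The blue cassette hangs level in the gripper above the pan, at about (310,262) in the crop.

Request:
servo_tool(
  motion=[
    [[0,0,2,0,1],[0,0,4,0,1],[0,0,5,0,1],[0,0,5.3,0,1],[0,0,5.5,0,1]],
  ],
)

```text
time_s: 5.2
eef_pos: [0.5456, 0.4369, 0.109]
eef_rot: [0.0, 0.046, 0.999, 0.0]
wrist_force: [-0.6, 0.7, -0.3]
opening: 0.494
grasp_force: 61.4
```

Request:
servo_tool(
  motion=[
    [[0,0,0.1,0,1],[0,0,0.2,0,1],[0,0,0.2,0,1]],
  ],
)

```text
time_s: 5.5
eef_pos: [0.5456, 0.4375, 0.1073]
eef_rot: [0.0, 0.045, 0.999, 0.0]
wrist_force: [0.5, 0.4, -1.3]
opening: 0.495
grasp_force: 61.4
```

```bash
python3 g.py 546.4,436.6,105,85
```

```text
t 5.5 pos [545.6 437.5 107.3] ydir 84.8 tilt 0.05 q6 -56 open 42.0 gf 61.4 F [ 0.5  0.4 -1.3]
-> 546.4,436.6,105,85 [-0.09 -0.08  0.23] twist -0.2
```

Request:
servo_tool(
  motion=[
    [[0,0,0.1,0,1],[0,0,0.2,0,1],[0,0,0.2,0,1]],
  ],
)

```text
time_s: 5.8
eef_pos: [0.5455, 0.4374, 0.1051]
eef_rot: [0.0, 0.045, 0.999, 0.0]
wrist_force: [-0.4, -1.2, 1.5]
opening: 0.494
grasp_force: 61.6
```

Request:
servo_tool(
  motion=[
    [[0,0,0.1,0,1],[0,0,0.1,0,1]],
  ],
)

```text
time_s: 6.0
eef_pos: [0.5455, 0.4374, 0.105]
eef_rot: [0.0, 0.045, 0.999, 0.0]
wrist_force: [-2.8, -2.0, 7.0]
opening: 0.489
grasp_force: 62.2
```

Request:
servo_tool(
  motion=[
    [[0,0,0,0,0],[0,0,0,0,-0.5],[0,0,0,0,-1],[0,0,0,0,-1],[0,0,0,0,-1]],
  ],
)

```text
time_s: 6.5
eef_pos: [0.5452, 0.4372, 0.1034]
eef_rot: [-0.0, 0.045, 0.999, -0.0]
wrist_force: [-0.5, 0.5, 0.2]
opening: 1.0
grasp_force: 0.0
```

Request:
servo_tool(
  motion=[
    [[0,0,-2,0,-1],[0,0,-5,0,-1],[0,0,-8,0,-1],[0,0,-8,8,-1],[0,0,-8,16,-1]],
  ],
)

```text
time_s: 7.0
eef_pos: [0.5461, 0.4377, 0.1855]
eef_rot: [0.001, 0.187, 0.982, 0.001]
wrist_force: [0.6, -0.5, -1.4]
opening: 0.999
grasp_force: 0.0
```

Request:
servo_tool(
  motion=[
    [[0,0,0,8,-1],[0,0,0,16,-1],[0,0,0,24,-1],[0,0,0,32,-1],[0,0,0,40,-1]],
  ],
)

```text
time_s: 7.5
eef_pos: [0.5453, 0.4372, 0.1835]
eef_rot: [-0.0, 0.511, 0.859, -0.0]
wrist_force: [-0.7, -0.0, -0.4]
opening: 1.0
grasp_force: 0.0
```

Request:
servo_tool(
  motion=[
    [[0,0,0,8,-1],[0,0,0,16,-1],[0,0,0,24,-1],[0,0,0,32,-1],[0,0,0,34,-1]],
  ],
)

```text
time_s: 8.0
eef_pos: [0.5453, 0.4372, 0.1835]
eef_rot: [-0.0, 0.74, 0.673, -0.0]
wrist_force: [-0.1, 0.3, -0.1]
opening: 1.004
grasp_force: 0.0
```

```bash
python3 g.py 545.5,437.4,101,-5.2
python3 - <<'E'
from h import *
for n in("side","top"):
    c=load(n,True,"4")
    m=sel(c,np.array((100,90,40)),np.array((130,255,255)),(.49,.6,.37,.5),(.06,.11))
    print(n,*(rect_on_plane(c,m,.091) if m.sum()>4 else [0]))
    w=sel(c,np.array((0,0,170)),np.array((40,80,255)),(.50,.59,.40,.48),(.08,.11))
    print(" disc",*(rect_on_plane(c,w,.091) if w.sum()>4 else [0]))
E
```

```text
t 8.0 pos [545.3 437.2 183.5] ydir -5.4 tilt 0.01 q6 34 open 85.3 gf 0.0 F [-0.1  0.3 -0.1]
-> 545.5,437.4,101,-5.2 [0.02 0.02 8.25] twist -0.2
side 104 rect [541.5 432.8] [54.5 62.5] 83.4 mean [539.2 428.8] depthmean [539.6 430.2  89.9]
 disc 30 rect [542.4 440. ] [23.7 26.6] 59.1 mean [543.1 441.1] depthmean [542.8 440.1  91.8]
top 130 rect [545.4 435.2] [47.4 64.7] 84.6 mean [546.4 432.5] depthmean [546.8 433.3  88.3]
 disc 41 rect [530.  425.3] [49.5 50.2] 83.2 mean [544.8 432.6] depthmean [544.9 432.8  90.3]
```

Request:
servo_tool(
  motion=[
    [[0,0,3,0,-1],[0,0,6,0,-1],[0,0,7.5,0,-1],[0,0,8.1,0,-1],[0,0,8.1,0,-1]],
  ],
)

```text
time_s: 8.6
eef_pos: [0.5451, 0.4371, 0.1021]
eef_rot: [-0.0, 0.738, 0.675, -0.001]
wrist_force: [0.2, -1.2, 0.6]
opening: 1.001
grasp_force: 0.0
```

Request:
servo_tool(
  motion=[
    [[0,0,0,0,-0.6],[0,0,0,0,-0.4],[0,0,0,0,1],[0,0,0,0,1],[0,0,0,0,1]],
  ],
)

```text
time_s: 9.1
eef_pos: [0.5467, 0.4381, 0.1053]
eef_rot: [0.0, 0.738, 0.674, 0.002]
wrist_force: [-0.1, -0.1, 6.7]
opening: 0.719
grasp_force: 65.8
```

```bash
python3 g.py
```

```text
t 9.1 pos [546.7 438.1 105.3] ydir -5.2 tilt 0.25 q6 34 open 61.2 gf 65.8 F [-0.1 -0.1  6.7]
```

Request:
servo_tool(
  motion=[
    [[0,0,-2,0,1],[0,0,-5,0,1],[0,0,-9,0,1],[0,0,-9,8,1],[0,0,-9,16,1]],
  ],
)

```text
time_s: 9.6
eef_pos: [0.5464, 0.4379, 0.1958]
eef_rot: [0.0, 0.827, 0.563, 0.002]
wrist_force: [-0.5, -0.5, -1.0]
opening: 0.725
grasp_force: 65.3
```

```bash
python3 g.py 654.3,53,190,-84.8
```

```text
t 9.6 pos [546.4 437.9 195.8] ydir -21.5 tilt 0.27 q6 51 open 61.6 gf 65.3 F [-0.5 -0.5 -1. ]
-> 654.3,53,190,-84.8 [-31.86  24.14   0.54] twist 63.3
```

Request:
servo_tool(
  motion=[
    [[-3,2.3,0,8,1],[-6.5,4.9,0,16,1],[-10,7.6,0,24,1],[-13.5,10.3,0,32,1],[-17,12.9,0,40,1]],
  ],
)

```text
time_s: 10.1
eef_pos: [0.6045, 0.2305, 0.1933]
eef_rot: [0.0, 0.969, 0.246, 0.0]
wrist_force: [0.8, 1.2, -0.5]
opening: 0.719
grasp_force: 65.3
```

```bash
python3 g.py 654.3,53,190,-84.8
```

```text
t 10.1 pos [604.5 230.5 193.3] ydir -61.5 tilt 0.05 q6 72 open 61.1 gf 65.3 F [ 0.8  1.2 -0.5]
-> 654.3,53,190,-84.8 [-4.1  17.97  0.33] twist 23.3
```

Request:
servo_tool(
  motion=[
    [[-0.9,4,0,8,1],[-1.8,8,0,16,1],[-2.7,12,0.3,23.3,1],[-3.6,15.5,0.3,23.3,1],[-4.1,18,0.3,23.3,1]],
  ],
)

```text
time_s: 10.6
eef_pos: [0.6554, 0.0519, 0.1901]
eef_rot: [0.0, 0.999, 0.047, 0.0]
wrist_force: [0.5, 0.6, 0.4]
opening: 0.72
grasp_force: 65.3
```

Request:
servo_tool(
  motion=[
    [[0,0,0,0,1],[0,0,4,0,1],[0,0,8,0,1],[0,0,8,0,1],[0,0,8,0,1]],
  ],
)

```text
time_s: 11.1
eef_pos: [0.6545, 0.0554, 0.1097]
eef_rot: [-0.0, 0.999, 0.048, -0.001]
wrist_force: [0.4, -0.3, 0.5]
opening: 0.72
grasp_force: 65.6
```

```bash
python3 g.py 654.3,53,85,-84.8
python3 - <<'E'
from h import *
for n in("side","top"):
    c=load(n,True,"5")
    m=sel(c,np.array((100,100,40)),np.array((130,255,255)),(.58,.72,0,.12),(.07,.12))
    print(n,*(rect_on_plane(c,m,.097) if m.sum()>4 else [0]))
S=dict(np.load("side5.npz"));T=dict(np.load("top5.npz"))
a=cv2.resize(T["pixels"][130:190,180:260,::-1],(400,300),interpolation=2);b=cv2.resize(S["pixels"][120:215,220:320,::-1],(400,380),interpolation=2)
cv2.imwrite("pics/two5.png",np.vstack([a,b]).repeat(1,0)[:600])
cv2.imwrite("pics/two5.png",np.hstack([cv2.copyMakeBorder(a,0,80,0,0,0),b]))
E
```

```text
t 11.1 pos [654.5  55.4 109.7] ydir -84.4 tilt 0.1 q6 79 open 61.2 gf 65.6 F [ 0.4 -0.3  0.5]
-> 654.3,53,85,-84.8 [-0.04  0.24  2.47] twist 0.4
side 86 rect [638.8  55.4] [75.9 38.8] 65.2 mean [641.   56.1] depthmean [642.1  58.   94.8]
top 21 rect [638.7  70.5] [11.7 26.9] 0.1 mean [637.2  70.7] depthmean [637.4  70.9  95.7]
```

View pics/two5.png

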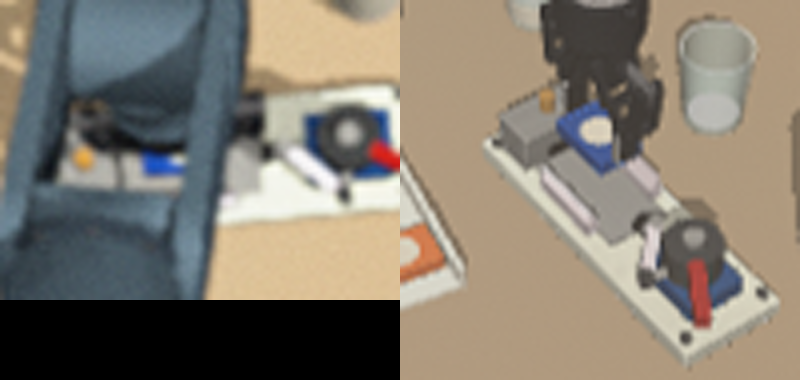

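The cassette is held lengthwise over the channel, at about (600,135) in the right-hand view. The fingers sit at its ends and line up with the gap.

Request:
servo_tool(
  motion=[
    [[0,0.2,1.5,0.4,1],[0,0.2,3,0.4,1],[0,0.2,4,0.4,1],[0,0.2,4.4,0.4,1],[0,0.2,4.4,0.4,1]],
  ],
)

```text
time_s: 11.7
eef_pos: [0.6543, 0.0527, 0.0642]
eef_rot: [-0.0, 0.999, 0.045, -0.001]
wrist_force: [-1.1, 0.6, -0.4]
opening: 0.72
grasp_force: 65.7
```

```bash
python3 g.py 654.3,53,54.5,-84.8
python3 - <<'E'
from bench import ctrl
print(ctrl.get_obs()["torque"])
E
```

```text
t 11.7 pos [654.3  52.7  64.2] ydir -84.9 tilt 0.14 q6 79 open 61.2 gf 65.7 F [-1.1  0.6 -0.4]
-> 654.3,53,54.5,-84.8 [ 0.   -0.03  0.97] twist -0.1
[-0.00331605  0.0033698   0.01909465]
```

Cassette underside is about 34 mm up, between the cheeks, with no contact. Now down to the floor.

Request:
servo_tool(
  motion=[
    [[0,0,0.4,0,1],[0,0,0.7,0,1],[0,0,0.8,0,1],[0,0,0.8,0,1]],
  ],
)

```text
time_s: 12.1
eef_pos: [0.6552, 0.0527, 0.0577]
eef_rot: [0.0, 0.999, 0.045, -0.0]
wrist_force: [0.1, -0.1, -1.0]
opening: 0.718
grasp_force: 65.7
```

Request:
servo_tool(
  motion=[
    [[0,0,0.1,0,1],[0,0,0.2,0,1],[0,0,0.2,0,1]],
  ],
)

```text
time_s: 12.4
eef_pos: [0.6551, 0.0527, 0.0556]
eef_rot: [-0.0, 0.999, 0.045, -0.0]
wrist_force: [-0.9, 0.0, -0.5]
opening: 0.722
grasp_force: 65.7
```

Request:
servo_tool(
  motion=[
    [[0,0,0.1,0,1],[0,0,0.15,0,1],[0,0,0.15,0,1]],
  ],
)

```text
time_s: 12.7
eef_pos: [0.6552, 0.0527, 0.0544]
eef_rot: [0.0, 0.999, 0.045, 0.0]
wrist_force: [-1.2, -0.1, 2.0]
opening: 0.72
grasp_force: 65.9
```

Request:
servo_tool(
  motion=[
    [[0,0,0.1,0,1],[0,0,0.1,0,1]],
  ],
)

```text
time_s: 12.9
eef_pos: [0.6553, 0.0527, 0.0543]
eef_rot: [0.0, 0.999, 0.045, -0.0]
wrist_force: [-4.1, 0.8, 7.7]
opening: 0.717
grasp_force: 66.6
```

Request:
servo_tool(
  motion=[
    [[0,0,0,0,-0.5],[0,0,0,0,-0.6],[0,0,0,0,-0.65],[0,0,0,0,-0.65]],
  ],
)

```text
time_s: 13.3
eef_pos: [0.6551, 0.0527, 0.0529]
eef_rot: [-0.0, 0.999, 0.045, -0.0]
wrist_force: [-0.3, -0.3, -0.2]
opening: 0.823
grasp_force: 0.0
```

```bash
python3 g.py
```

```text
t 13.3 pos [655.1  52.7  52.9] ydir -84.9 tilt 0.01 q6 79 open 70.0 gf 0.0 F [-0.3 -0.3 -0.2]
```

Request:
servo_tool(
  motion=[
    [[0,0,-2,0,-0.65],[0,0,-5,0,-0.65],[0,0,-9,0,-0.65],[0,0,-13,0,-1],[0,0,-13,0,-1]],
  ],
)

```text
time_s: 13.8
eef_pos: [0.6591, 0.0524, 0.1907]
eef_rot: [0.001, 0.999, 0.045, 0.006]
wrist_force: [1.8, -0.3, 1.2]
opening: 0.998
grasp_force: 0.0
```

```bash
python3 g.py 529.5,-360,150,-100.5
```

```text
t 13.8 pos [659.1  52.4 190.7] ydir -84.9 tilt 0.7 q6 79 open 84.8 gf 0.0 F [ 1.8 -0.3  1.2]
-> 529.5,-360,150,-100.5 [-16.64  39.91   3.96] twist 15.6
```

Request:
servo_tool(
  motion=[
    [[-1.6,4,0,3,-1],[-3.2,8,0,6,-1],[-4.9,12,0,9,-1],[-6.6,16,0,12,-1],[-8.2,20,0,15.6,-1]],
  ],
)

```text
time_s: 14.3
eef_pos: [0.5903, -0.1552, 0.1825]
eef_rot: [-0.0, 0.996, -0.092, -0.0]
wrist_force: [0.3, -0.2, -0.8]
opening: 1.0
grasp_force: 0.0
```

Request:
servo_tool(
  motion=[
    [[-1.7,4,0,0,-1],[-3.3,8,0,0,-1],[-4.9,12,0,0,-1],[-6.5,16,1,0,-1],[-8.2,19.9,2,0,-1]],
  ],
)

```text
time_s: 14.8
eef_pos: [0.4735, -0.3361, 0.1628]
eef_rot: [0.0, 0.996, -0.091, 0.0]
wrist_force: [0.2, 0.0, -0.8]
opening: 1.003
grasp_force: 0.0
```

```bash
python3 g.py 529.5,-360,80,-100.5
python3 - <<'E'
from h import *
for n in("side","top"):
    c=load(n,True,"6")
    for nm,a,b,box,z,zp in (("cass",(100,100,40),(130,255,255),(.58,.72,-.02,.115),(.025,.055),.040),("disc",(0,0,190),(40,70,255),(.63,.68,.02,.09),(.03,.05),.040),("head",(20,110,110),(32,255,255),(.5,.7,-.46,-.30),(.02,.07),.044)):
        m=sel(c,np.array(a),np.array(b),box,z)
        print(n,nm,*(rect_on_plane(c,m,zp) if m.sum()>4 else [0]))
S=dict(np.load("side6.npz"))
cv2.imwrite("pics/s6.png",cv2.resize(S["pixels"][120:310,230:360,::-1],(410,600),interpolation=2))
E
```

```text
t 14.8 pos [ 473.5 -336.1  162.8] ydir -100.5 tilt 0.04 q6 53 open 85.3 gf 0.0 F [ 0.2  0.  -0.8]
-> 529.5,-360,80,-100.5 [5.94 1.33 8.29] twist 0.0
side cass 14 rect [649.5  61.6] [11.6 53. ] 32.9 mean [642.2  71.3] depthmean [642.8  72.3  38.7]
side disc 17 rect [648.6  54.3] [ 9.3 25.5] 16.8 mean [648.9  54.4] depthmean [648.6  54.   40.5]
side head 232 rect [ 609.3 -379.6] [41.9 57.5] 77.3 mean [ 610.6 -379.9] depthmean [ 611.7 -379.    41.5]
top cass 110 rect [654.4  51.9] [44.5 59.5] 0.9 mean [652.8  52.3] depthmean [653.1  52.5  38.3]
top disc 30 rect [654.4  52. ] [20.3 19.8] 0.7 mean [654.8  51.9] depthmean [654.9  51.9  39.8]
top head 101 rect [ 613.2 -375.3] [33.8 52.8] 79.4 mean [ 616.1 -374.4] depthmean [ 616.2 -374.5   43.4]
```

View pics/s6.png

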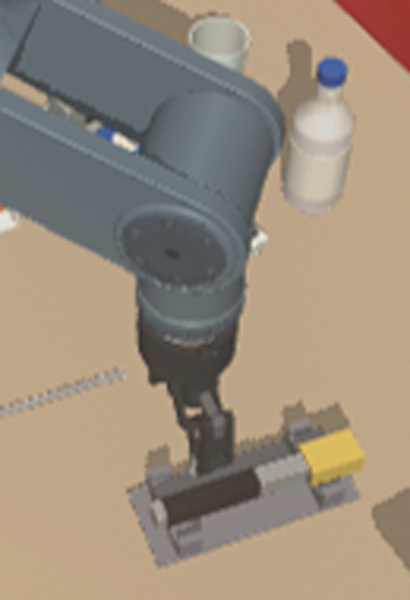

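The cassette lies straight in the channel at (654,52), matching the commanded spot. The gripper is over the rest, short of the bar's middle (rubber at about (215,490), head at (333,455) in this crop).

Request:
servo_tool(
  motion=[
    [[3,0.7,1,0,-1],[6,1.3,3,0,-1],[6,1.3,6,0,-1],[6,1.3,7.5,0,-1],[6,1.3,7.5,0,-1]],
  ],
)

```text
time_s: 15.4
eef_pos: [0.5294, -0.3559, 0.0846]
eef_rot: [-0.002, 0.996, -0.091, -0.003]
wrist_force: [-0.0, 0.6, -0.7]
opening: 1.002
grasp_force: 0.0
```

```bash
python3 g.py 530.5,-360,45,-100.5
```

```text
t 15.4 pos [ 529.4 -355.9   84.6] ydir -100.5 tilt 0.41 q6 56 open 85.2 gf 0.0 F [-0.   0.6 -0.7]
-> 530.5,-360,45,-100.5 [0.21 0.4  3.96] twist 0.0
```

Request:
servo_tool(
  motion=[
    [[0,0,2,0,-1],[0,0,3.7,0,-1],[0,0,3.7,0,-1]],
  ],
)

```text
time_s: 15.7
eef_pos: [0.5297, -0.3568, 0.0492]
eef_rot: [-0.001, 0.996, -0.091, -0.002]
wrist_force: [-0.5, 0.4, -0.7]
opening: 1.001
grasp_force: 0.0
```

```bash
python3 g.py 530.5,-360,45,-100.5
```

```text
t 15.7 pos [ 529.7 -356.8   49.2] ydir -100.5 tilt 0.25 q6 56 open 85.1 gf 0.0 F [-0.5  0.4 -0.7]
-> 530.5,-360,45,-100.5 [0.14 0.3  0.42] twist 0.0
```

Request:
servo_tool(
  motion=[
    [[0.1,0.3,0.3,0,-1],[0.1,0.3,0.3,0,-0.3],[0.1,0.3,0.3,0,0.3],[0.1,0.3,0.3,0,1],[0.1,0.3,0.3,0,1]],
  ],
)

```text
time_s: 16.2
eef_pos: [0.5318, -0.3616, 0.0487]
eef_rot: [0.0, 0.996, -0.091, 0.0]
wrist_force: [0.4, -0.3, -0.3]
opening: 0.332
grasp_force: 0.0
```

Request:
servo_tool(
  motion=[
    [[0,0,0,0,1],[0,0,0,0,1],[0,0,0,0,1],[0,0,0,0,1]],
  ],
)

```text
time_s: 16.6
eef_pos: [0.5318, -0.3618, 0.0487]
eef_rot: [0.0, 0.996, -0.091, 0.0]
wrist_force: [-1.1, -0.5, 5.4]
opening: 0.198
grasp_force: 59.9
```

```bash
python3 g.py 530.5,-360,45,-100.5
```

```text
t 16.6 pos [ 531.8 -361.8   48.7] ydir -100.5 tilt 0.05 q6 56 open 16.8 gf 59.9 F [-1.1 -0.5  5.4]
-> 530.5,-360,45,-100.5 [-0.16 -0.15  0.37] twist 0.0
```

Request:
servo_tool(
  motion=[
    [[0,0,-1.5,0,1],[0,0,-4,0,1],[0,0,-7,0,1],[0,0,-9.3,0,1],[0,0,-9.3,0,1]],
  ],
)

```text
time_s: 17.1
eef_pos: [0.5332, -0.3628, 0.1453]
eef_rot: [0.002, 0.996, -0.091, 0.003]
wrist_force: [0.2, 0.2, -4.2]
opening: 0.197
grasp_force: 59.1
```

Request:
servo_tool(
  motion=[
    [[0,0,0,0,1],[0,0,0,0,1]],
  ],
)

```text
time_s: 17.3
eef_pos: [0.5305, -0.3604, 0.139]
eef_rot: [-0.001, 0.996, -0.091, -0.001]
wrist_force: [-0.0, 0.9, -4.8]
opening: 0.196
grasp_force: 59.0
```

```bash
python3 g.py
python3 - <<'E'
from h import *
from bench import ctrl
p=ctrl.get_obs()["eef_pos"]*np.ones(3); zt=p[2]-.0287+.024
for n in("side","top"):
    c=load(n,True,"7")
    m=sel(c,np.array((20,110,110)),np.array((32,255,255)),(.5,.7,-.46,-.30),(.09,.18))
    print(n,*rect_on_plane(c,m,zt))
    w=c["W"][m]
    # height near / far end of the head
    e=w[:,0]; print(" z far",np.median(w[e>np.percentile(e,70),2]),"near",np.median(w[e<np.percentile(e,30),2]),"expected top",zt)
    k=sel(c,np.array((0,0,0)),np.array((180,255,60)),(.42,.52,-.40,-.30),(.10,.18)); w=c["W"][k]; print(" black",k.sum(),np.round(rect_on_plane(c,k,zt)[2],1) if k.sum()>5 else "",np.median(w[:,2]) if k.sum() else "")
E
```

```text
t 17.3 pos [ 530.5 -360.4  139. ] ydir -100.5 tilt 0.22 q6 56 open 16.7 gf 59.0 F [-0.   0.9 -4.8]
side 260 rect [ 607.5 -378.9] [41.6 58.5] 79.9 mean [ 609.2 -379.6] depthmean [ 610.6 -378.3  131.3]
 z far 0.13293229995336342 near 0.13317191617000562 expected top 0.13432799252859282
 black 2  0.13116330502691534
top 3 rect [ 637.  -363.5] [2.7 5.4] 44.8 mean [ 636.7 -363.9] depthmean [ 637.9 -365.   128.2]
 z far 0.12489165777909401 near 0.12654908040941287 expected top 0.13432799252859282
 black 31 [ 503.5 -355.6] 0.133718328688031
```

```bash
python3 g.py 598.5,-201.4,135,-28
```

```text
t 17.4 pos [ 530.6 -360.5  139. ] ydir -100.5 tilt 0.22 q6 56 open 16.7 gf 59.0 F [ 0.  -0.  -3.2]
-> 598.5,-201.4,135,-28 [  3.78 -16.88   0.42] twist -72.5
```

Request:
servo_tool(
  motion=[
    [[0.8,-3.4,-0.5,-8,1],[1.5,-6.8,-0.5,-16,1],[2.3,-10.2,-0.5,-24,1],[3,-13.6,-0.5,-32,1],[3.8,-16.9,-0.5,-40,1]],
  ],
)

```text
time_s: 17.9
eef_pos: [0.5993, -0.2004, 0.1447]
eef_rot: [-0.001, 0.966, 0.257, -0.001]
wrist_force: [0.1, 0.2, -3.7]
opening: 0.195
grasp_force: 59.2
```

Request:
servo_tool(
  motion=[
    [[0,0,0,-8,1],[0,0,0,-16,1],[0,0,0,-24,1],[0,0,0,-32.5,1],[0,0,0,-32.5,1]],
  ],
)

```text
time_s: 18.4
eef_pos: [0.5991, -0.2017, 0.1448]
eef_rot: [-0.001, 0.857, 0.516, -0.001]
wrist_force: [0.1, -0.3, -2.7]
opening: 0.198
grasp_force: 59.3
```

```bash
python3 g.py 598.5,-201.4,87,-28
python3 - <<'E'
from h import *
from bench import ctrl
p=np.array(ctrl.get_obs()["eef_pos"]); zt=p[2]-.0287+.024
I={}
for n in("side","top"):
    c=load(n,True,"8");I[n]=c["pixels"]
    m=sel(c,np.array((20,110,110)),np.array((32,255,255)),(.54,.72,-.26,-.03),(.09,.18))
    print(n,"head",*(rect_on_plane(c,m,zt) if m.sum()>5 else [m.sum()]))
    m=sel(c,np.array((172,120,60)),np.array((8,255,255)),(.55,.75,-.2,0),(.05,.09))
    print(n,"stub",*(rect_on_plane(c,m,.074) if m.sum()>5 else [m.sum()]))
a=cv2.resize(I["top"][130:220,220:310,::-1],(400,400),interpolation=2);b=cv2.resize(I["side"][140:230,240:330,::-1],(400,400),interpolation=2)
cv2.imwrite("pics/two8.png",np.hstack([a,b]))
E
```

```text
t 18.4 pos [ 599.1 -201.7  144.8] ydir -27.9 tilt 0.13 q6 -1 open 16.8 gf 59.3 F [ 0.1 -0.3 -2.7]
-> 598.5,-201.4,87,-28 [ 0.   -0.05  5.78] twist 0.1
side head 0
side stub 0
top head 45 rect [ 643.8 -114.3] [20.1 30.7] 63.0 mean [ 644.1 -114.5] depthmean [ 644.3 -114.6  139.4]
top stub 8 rect [655.7 -94.5] [11.9  3.9] 0.0 mean [655.7 -94.5] depthmean [655.4 -94.5  75.4]
```

View pics/two8.png

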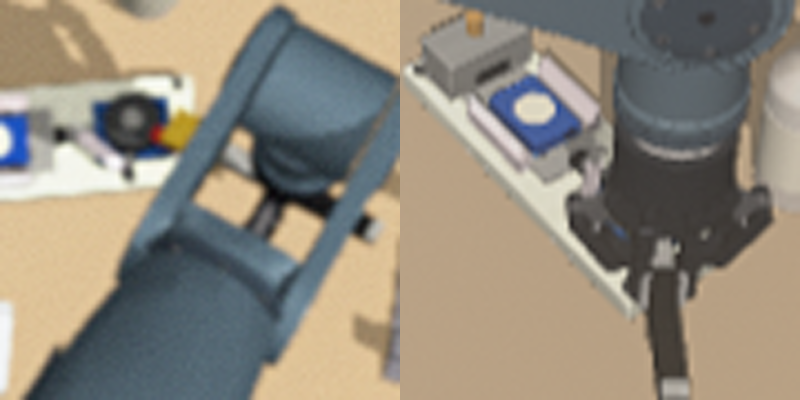

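The head sits in line with the stub. The red still showing at (157,133) in the left view lies on the bar's axis, just ahead of the head. I'll lower it now.

Request:
servo_tool(
  motion=[
    [[0,0,2,0,1],[0,0,3.5,0,1],[0,0,4.2,0,1],[0,0,4.7,0,1],[0,0,4.7,0,1]],
  ],
)

```text
time_s: 19.0
eef_pos: [0.5993, -0.202, 0.0983]
eef_rot: [-0.001, 0.857, 0.515, -0.0]
wrist_force: [0.6, -0.1, -4.0]
opening: 0.194
grasp_force: 59.3
```

```bash
python3 g.py 598.5,-201.4,87,-28
python3 - <<'E'
from bench import ctrl
print(ctrl.get_obs()["torque"])
E
```

```text
t 19.0 pos [ 599.3 -202.    98.3] ydir -28.0 tilt 0.08 q6 -1 open 16.5 gf 59.3 F [ 0.6 -0.1 -4. ]
-> 598.5,-201.4,87,-28 [ 0.01 -0.09  1.13] twist -0.0
[-0.02003139 -0.0083418   0.0654757 ]
```

Request:
servo_tool(
  motion=[
    [[0,0,0.5,0,1],[0,0,1,0,1],[0,0,1.1,0,1],[0,0,1.1,0,1]],
  ],
)

```text
time_s: 19.4
eef_pos: [0.5996, -0.2021, 0.088]
eef_rot: [-0.0, 0.857, 0.515, -0.0]
wrist_force: [0.9, -0.5, -3.6]
opening: 0.194
grasp_force: 59.3
```

Run:
```python
import numpy as np
from bench import ctrl
from scipy.spatial.transform import Rotation as Ro
o=ctrl.get_obs();p=np.array(o["eef_pos"])*1000;w,x,y,z=o["eef_rot"]
R=Ro.from_quat([x,y,z,w]).as_matrix()
print(p,o["wrist_force"],o["torque"])
P=np.array([667,-72.5]);r=146
for lead in (0,):
  for q in np.arange(0,100,5):
    th=np.radians(62-q)
    t=P-r*np.array([np.cos(th),np.sin(th)])
    d=R.T@np.array([t[0]-p[0],t[1]-p[1],0])/10
    print(q,t.round(1),d.round(2))
```

```text
[ 599.55646506 -202.09351596   88.01777582] [ 0.88439159 -0.54762868 -3.64356509] [0.01843106 0.00752908 0.03739914]
0 [ 598.5 -201.4] [ 0.01 -0.13  0.  ]
5 [ 587.5 -194.9] [ 0.06 -1.4   0.  ]
10 [ 577.1 -187.5] [ 0.23 -2.66  0.  ]
15 [ 567.4 -179.3] [ 0.51 -3.91  0.  ]
20 [ 558.5 -170.2] [ 0.89 -5.12  0.  ]
25 [ 550.4 -160.4] [ 1.38 -6.3   0.  ]
30 [ 543.2 -149.9] [ 1.97 -7.43  0.  ]
35 [ 536.9 -138.8] [ 2.65 -8.5   0.  ]
40 [ 531.6 -127.2] [ 3.43 -9.51  0.  ]
45 [ 527.4 -115.2] [  4.29 -10.45   0.  ]
50 [ 524.2 -102.9] [  5.23 -11.31   0.  ]
55 [522.1 -90.3] [  6.24 -12.09   0.  ]
60 [521.1 -77.6] [  7.31 -12.77   0.  ]
65 [521.2 -64.9] [ 8.440e+00 -1.336e+01  1.000e-02]
70 [522.4 -52.2] [ 9.620e+00 -1.385e+01  1.000e-02]
75 [524.7 -39.7] [ 1.083e+01 -1.423e+01  1.000e-02]
80 [528.1 -27.4] [ 1.208e+01 -1.450e+01  1.000e-02]
85 [532.6 -15.5] [ 1.334e+01 -1.467e+01  1.000e-02]
90 [538.1  -4. ] [ 1.461e+01 -1.473e+01  1.000e-02]
95 [544.6   7. ] [ 1.588e+01 -1.467e+01  1.000e-02]
```

Request:
servo_tool(
  motion=[
    [[0.04,-1.02,0,4,1],[0.14,-2.03,0,8,1],[0.32,-3.04,0,12,1],[0.57,-4.02,0,16,1],[0.88,-4.99,0,20,1]],
  ],
)

```text
time_s: 19.9
eef_pos: [0.5609, -0.1723, 0.0891]
eef_rot: [0.002, 0.934, 0.357, 0.001]
wrist_force: [4.8, -4.1, -6.3]
opening: 0.194
grasp_force: 59.0
```

```bash
cat > k.py <<'E'
import numpy as np
from bench import ctrl
o=ctrl.get_obs();p=np.array(o["eef_pos"])*1000
v=p[:2]-[667,-72.5];print("r",np.hypot(*v).round(1),"q_geo",round(62-np.degrees(np.arctan2(-v[1],-v[0])),1),"tau",np.round(o["torque"],2))
E
python3 g.py; python3 k.py
```

```text
t 19.9 pos [ 560.9 -172.3   89.1] ydir -48.2 tilt 0.27 q6 20 open 16.5 gf 59.0 F [ 4.8 -4.1 -6.3]
r 145.6 q_geo 18.8 tau [-0.86 -0.57 -0.41]
```

Request:
servo_tool(
  motion=[
    [[0.04,-1.02,0,4,1],[0.14,-2.03,0,8,1],[0.32,-3.04,0,12,1],[0.57,-4.02,0,16,1],[0.88,-4.99,0,20,1]],
  ],
)

```text
time_s: 20.4
eef_pos: [0.5346, -0.1312, 0.0894]
eef_rot: [0.003, 0.982, 0.188, 0.002]
wrist_force: [4.0, -11.8, -8.9]
opening: 0.198
grasp_force: 59.3
```

```bash
python3 g.py; python3 k.py
```

```text
t 20.4 pos [ 534.6 -131.2   89.4] ydir -68.3 tilt 0.44 q6 42 open 16.9 gf 59.3 F [  4.  -11.8  -8.9]
r 144.9 q_geo 38.1 tau [-2.19 -0.34 -0.91]
```

Request:
servo_tool(
  motion=[
    [[0.04,-1.02,0,4,1],[0.14,-2.03,0,8,1],[0.32,-3.04,0,12,1],[0.57,-4.02,0,16,1],[0.88,-4.99,0,20,1]],
  ],
)

```text
time_s: 20.9
eef_pos: [0.5225, -0.0817, 0.0889]
eef_rot: [0.003, 1.0, 0.015, 0.0]
wrist_force: [-3.2, -14.6, -4.6]
opening: 0.197
grasp_force: 60.0
```

```bash
python3 g.py; python3 k.py
python3 - <<'E'
from h import *
from bench import ctrl
c=load("side",True,"9");T=load("top",True,"9")
for n,c in(("S",c),("T",T)):
    m=sel(c,np.array((20,110,110)),np.array((32,255,255)),(.5,.72,-.26,.05),(.05,.12))
    print(n,"head",*(rect_on_plane(c,m,.084) if m.sum()>5 else [m.sum()]))
    m=sel(c,np.array((172,120,60)),np.array((8,255,255)),(.55,.75,-.2,0.05),(.05,.09))
    print(n,"stub",*(rect_on_plane(c,m,.074) if m.sum()>5 else [m.sum()]))
E
```

```text
t 20.9 pos [522.5 -81.7  88.9] ydir -88.3 tilt 0.31 q6 67 open 16.8 gf 60.0 F [ -3.2 -14.6  -4.6]
r 144.8 q_geo 58.4 tau [-2.4   0.66 -1.02]
S head 183 rect [601.4 -85.5] [47.  59.7] 89.5 mean [603.6 -86.4] depthmean [605.1 -84.1  80.7]
S stub 6 rect [639.6 -75.7] [8.5 6.4] 59.4 mean [641.2 -75. ] depthmean [640.8 -75.6  74.9]
T head 11 rect [627.4 -84.2] [20.8  7.3] 68.0 mean [626.6 -85.1] depthmean [627.2 -85.1  81. ]
T stub 12 rect [641.8 -77. ] [ 7.9 15.6] 0.1 mean [642.1 -76.7] depthmean [642.4 -76.7  72.8]
```

Request:
servo_tool(
  motion=[
    [[0.04,-1.02,0,4,1],[0.14,-2.03,0,8,1],[0.32,-3.04,0,12,1],[0.57,-4.02,0,16,1],[0.88,-4.99,0,20,1]],
  ],
)

```text
time_s: 21.5
eef_pos: [0.5283, -0.0292, 0.0883]
eef_rot: [0.001, 0.987, -0.158, -0.001]
wrist_force: [-5.0, -4.4, -0.3]
opening: 0.195
grasp_force: 59.8
```

```bash
python3 g.py; python3 k.py
```

```text
t 21.5 pos [528.3 -29.2  88.3] ydir -108.2 tilt 0.18 q6 92 open 16.6 gf 59.8 F [-5.  -4.4 -0.3]
r 145.3 q_geo 79.3 tau [-0.73  0.7  -0.41]
```

Request:
servo_tool(
  motion=[
    [[0.04,-1.02,0,4,1],[0.14,-2.03,0,8,1],[0.32,-3.04,0,12,1],[0.45,-3.5,0,14,1]],
  ],
)

```text
time_s: 21.9
eef_pos: [0.5451, 0.0043, 0.0887]
eef_rot: [-0.0, 0.961, -0.276, 0.001]
wrist_force: [-0.1, 0.0, -3.9]
opening: 0.195
grasp_force: 60.0
```

```bash
python3 g.py; python3 k.py
```

```text
t 21.9 pos [545.1   4.3  88.7] ydir -122.1 tilt 0.07 q6 110 open 16.6 gf 60.0 F [-0.1  0.  -3.9]
r 144.1 q_geo 94.2 tau [-0.   -0.02  0.03]
```

Request:
servo_tool(
  motion=[
    [[0.02,-0.5,0,2,1],[0.04,-1.02,0,4,1],[0.04,-1.02,0,4,1]],
  ],
)

```text
time_s: 22.2
eef_pos: [0.5499, 0.0102, 0.0884]
eef_rot: [0.002, 0.951, -0.31, -0.0]
wrist_force: [-5.1, -9.4, -1.9]
opening: 0.198
grasp_force: 60.5
```

```bash
python3 g.py; python3 k.py
python3 - <<'E'
from h import *
for n in("side","top"):
    c=load(n,True,"10")
    for nm,a,b,box,z,zp in (("cass",(100,100,40),(130,255,255),(.58,.72,-.02,.115),(.025,.055),.040),("disc",(0,0,190),(40,70,255),(.61,.68,.02,.12),(.03,.05),.040),("stub",(172,120,60),(8,255,255),(.55,.75,-.2,0.05),(.05,.09),.074),("head",(20,110,110),(32,255,255),(.5,.72,-.2,.1),(.05,.12),.084)):
        m=sel(c,np.array(a),np.array(b),box,z)
        print(n,nm,*(rect_on_plane(c,m,zp) if m.sum()>4 else [0]))
E
```

```text
t 22.2 pos [549.9  10.2  88.4] ydir -126.1 tilt 0.22 q6 115 open 16.8 gf 60.5 F [-5.1 -9.4 -1.9]
r 143.4 q_geo 97.2 tau [-1.65  0.59 -0.65]
side cass 105 rect [648.1  77.2] [42.5 67.1] 5.0 mean [646.   75.7] depthmean [646.2  76.   39.7]
side disc 70 rect [630.4  71.8] [70.6 41.6] 45.7 mean [635.   71.8] depthmean [634.5  70.9  41.1]
side stub 16 rect [639.4 -60.7] [17.4  9.7] 58.0 mean [638.7 -59.6] depthmean [639.1 -59.   73.1]
side head 180 rect [610.6 -46. ] [47.  48.8] 59.3 mean [610.7 -46.3] depthmean [612.3 -43.7  80.5]
top cass 5 rect [671.  80.] [ 0.8 59.6] 4.1 mean [671.8  66.9] depthmean [672.2  67.   38.1]
top disc 0
top stub 12 rect [645.7 -61.4] [ 7.9 15.6] 0.1 mean [646.1 -61.7] depthmean [646.  -61.7  74.2]
top head 21 rect [622.1 -59.7] [27.5 11.6] 0.2 mean [623.8 -57.7] depthmean [623.8 -57.7  84. ]
```

The cassette has been pushed home (centre y≈77) and the lever is against its stop. I'll back off into the play and lift the bar off.

Request:
servo_tool(
  motion=[
    [[0,0.5,0,-2,1],[0,0.9,0,-3.5,1],[0,0.9,0,-3.5,1]],
  ],
)

```text
time_s: 22.6
eef_pos: [0.545, 0.0044, 0.0886]
eef_rot: [0.0, 0.96, -0.28, 0.0]
wrist_force: [-0.7, 0.4, -3.2]
opening: 0.195
grasp_force: 60.2
```

```bash
python3 g.py; python3 k.py
```

```text
t 22.6 pos [545.    4.4  88.6] ydir -122.5 tilt 0.03 q6 110 open 16.5 gf 60.2 F [-0.7  0.4 -3.2]
r 144.2 q_geo 94.2 tau [ 0.06 -0.01  0.01]
```

Request:
servo_tool(
  motion=[
    [[0,0,-0.7,0,1],[0,0,-1.5,0,1],[0,0,-3,0,1],[0,0,-5,0,1],[0,0,-6,0,1]],
  ],
)

```text
time_s: 23.1
eef_pos: [0.5464, 0.0047, 0.1512]
eef_rot: [-0.0, 0.96, -0.28, 0.002]
wrist_force: [1.0, -1.3, -2.9]
opening: 0.196
grasp_force: 60.2
```

```bash
python3 g.py 531.8,-361.8,148,-100.5
python3 - <<'E'
from h import *
for n in("side","top"):
    c=load(n,True,"11")
    for nm,a,b,box,z,zp in (("cass",(100,100,40),(130,255,255),(.58,.72,-.02,.115),(.025,.055),.040),("stub",(172,120,60),(8,255,255),(.55,.75,-.2,0.05),(.05,.09),.074)):
        m=sel(c,np.array(a),np.array(b),box,z)
        print(n,nm,*(rect_on_plane(c,m,zp) if m.sum()>4 else [0]))
E
```

```text
t 23.1 pos [546.4   4.7 151.2] ydir -122.5 tilt 0.23 q6 111 open 16.6 gf 60.2 F [ 1.  -1.3 -2.9]
-> 531.8,-361.8,148,-100.5 [18.45 31.7   0.35] twist -22.0
side cass 22 rect [649.5 101.7] [36.9 20. ] 1.1 mean [655.2 104.4] depthmean [655.1 104.3  40.2]
side stub 87 rect [620.  -49.2] [17.2 55.2] 59.4 mean [619.1 -48.6] depthmean [619.8 -47.7  72.7]
top cass 0
top stub 0
```

Request:
servo_tool(
  motion=[
    [[1.8,3.2,0,0,1],[4,6.8,0,0,1],[6.1,10.4,0,-5,1],[8.2,14,0,-10,1],[10.2,17.6,0,-15,1]],
  ],
)

```text
time_s: 23.7
eef_pos: [0.5359, -0.1998, 0.1476]
eef_rot: [-0.0, 0.989, -0.15, -0.0]
wrist_force: [1.1, 0.6, -3.7]
opening: 0.193
grasp_force: 60.2
```

```bash
python3 g.py 531.8,-361.8,148,-100.5
```

```text
t 23.7 pos [ 535.9 -199.8  147.6] ydir -107.3 tilt 0.05 q6 75 open 16.4 gf 60.2 F [ 1.1  0.6 -3.7]
-> 531.8,-361.8,148,-100.5 [ 4.42 15.59 -0.05] twist -6.8
```

Request:
servo_tool(
  motion=[
    [[1.1,3.9,0,-3,1],[2.2,7.8,0,-6.8,1],[3.3,11.7,0,-6.8,1],[4.4,15.5,0,-6.8,1],[4.4,15.5,0,-6.8,1]],
  ],
)

```text
time_s: 24.2
eef_pos: [0.5308, -0.3648, 0.1477]
eef_rot: [0.001, 0.995, -0.095, 0.0]
wrist_force: [0.6, 0.4, -3.8]
opening: 0.196
grasp_force: 60.4
```

Request:
servo_tool(
  motion=[
    [[0,0,0,0,1],[0,0,0,0,1],[0,0,0,0,1]],
  ],
)

```text
time_s: 24.5
eef_pos: [0.5319, -0.3579, 0.1478]
eef_rot: [-0.0, 0.996, -0.092, -0.0]
wrist_force: [-0.0, 0.4, -3.1]
opening: 0.194
grasp_force: 60.4
```

```bash
python3 g.py 531.8,-361.8,49,-100.5
python3 - <<'E'
from h import *
from bench import ctrl
p=np.array(ctrl.get_obs()["eef_pos"]); zt=p[2]-.0287+.024
for n in("side","top"):
    c=load(n,True,"12")
    m=sel(c,np.array((20,110,110)),np.array((32,255,255)),(.5,.7,-.46,-.30),(.09,.20))
    print(n,*(rect_on_plane(c,m,zt) if m.sum()>4 else [0]))
    w=c["W"][m];e=w[:,0]; print(" z far",np.median(w[e>np.percentile(e,70),2]),"near",np.median(w[e<np.percentile(e,30),2]),"expected top",zt)
    k=sel(c,np.array((0,0,0)),np.array((180,255,60)),(.42,.52,-.40,-.30),(.10,.18)); print(" black",k.sum(),rect_on_plane(c,k,zt) if k.sum()>5 else "")
E
```

```text
t 24.5 pos [ 531.9 -357.9  147.8] ydir -100.6 tilt 0.07 q6 56 open 16.5 gf 60.4 F [-0.   0.4 -3.1]
-> 531.8,-361.8,49,-100.5 [0.07 0.39 9.88] twist -0.1
side 267 rect [ 608.3 -376.8] [41.7 60.7] 80.0 mean [ 610.5 -377.5] depthmean [ 612.  -376.2  140. ]
 z far 0.14172864925340883 near 0.1423555279368493 expected top 0.1430562934632332
 black 3 
top 0
 z far 0.13314892431798364 near 0.14472738135502275 expected top 0.1430562934632332
 black 37 (37, 'rect', array([ 502.6, -351.9]), array([17. , 32.3]), 79.2, 'mean', array([ 502.4, -351.9], dtype=float32), 'depthmean', array([ 502.4, -351.9,  143.2]))
```

Request:
servo_tool(
  motion=[
    [[0,0.4,2,0,1],[0,0.4,5,0,1],[0,0.4,8,0,1],[0,0.4,9.2,0,1],[0,0.4,9.4,0,1]],
  ],
)

```text
time_s: 25.1
eef_pos: [0.5302, -0.3619, 0.0523]
eef_rot: [-0.001, 0.996, -0.093, -0.002]
wrist_force: [-0.4, -0.5, -2.7]
opening: 0.193
grasp_force: 60.3
```

Request:
servo_tool(
  motion=[
    [[0,0,0.1,0,1],[0,0,0.2,0,1],[0,0,0.3,0,1],[0,0,0.3,0,1]],
  ],
)

```text
time_s: 25.5
eef_pos: [0.5315, -0.3639, 0.0522]
eef_rot: [0.001, 0.996, -0.093, 0.001]
wrist_force: [0.2, -0.1, -3.4]
opening: 0.198
grasp_force: 60.3
```

```bash
python3 g.py 531.8,-361.8,49,-100.5
```

```text
t 25.5 pos [ 531.5 -363.9   52.2] ydir -100.7 tilt 0.09 q6 56 open 16.9 gf 60.3 F [ 0.2 -0.1 -3.4]
-> 531.8,-361.8,49,-100.5 [-0.01 -0.21  0.32] twist -0.2
```

Request:
servo_tool(
  motion=[
    [[0,-0.2,0.1,-0.2,1],[0,-0.2,0.2,-0.2,1],[0,-0.2,0.3,-0.2,1],[0,-0.2,0.35,-0.2,1],[0,-0.2,0.35,-0.2,1]],
  ],
)

```text
time_s: 26.0
eef_pos: [0.5315, -0.3614, 0.0488]
eef_rot: [-0.0, 0.996, -0.091, -0.0]
wrist_force: [-2.4, 3.1, 5.0]
opening: 0.197
grasp_force: 61.7
```

Request:
servo_tool(
  motion=[
    [[0,0,0.1,0,1],[0,0,0.1,0,1]],
  ],
)

```text
time_s: 26.2
eef_pos: [0.5316, -0.3614, 0.0487]
eef_rot: [-0.0, 0.996, -0.091, -0.0]
wrist_force: [-5.7, 4.9, 12.7]
opening: 0.195
grasp_force: 62.6
```

Request:
servo_tool(
  motion=[
    [[0,0,-0.1,0,0.4],[0,0,-0.1,0,0],[0,0,-0.1,0,-0.3],[0,0,-0.1,0,-0.3]],
  ],
)

```text
time_s: 26.6
eef_pos: [0.5315, -0.3616, 0.0476]
eef_rot: [0.0, 0.996, -0.091, 0.0]
wrist_force: [-0.4, -0.1, 0.5]
opening: 0.65
grasp_force: 0.0
```

Request:
servo_tool(
  motion=[
    [[0,0,-1.5,0,-0.3],[0,0,-4,0,-0.3],[0,0,-8,0,-0.3],[0,0,-12,0,-0.5],[0,0,-16,0,-0.5]],
  ],
)

```text
time_s: 27.1
eef_pos: [0.5314, -0.3614, 0.2104]
eef_rot: [0.0, 0.996, -0.091, 0.0]
wrist_force: [-0.0, -1.0, -0.6]
opening: 0.748
grasp_force: 0.0
```

Request:
servo_tool(
  motion=[
    [[-4,0,0,0,-0.5],[-8,0,0,0,-0.5],[-12,0,0,0,-0.5],[-16,2,0,0,-0.5],[-16,2,0,0,-0.5]],
  ],
)

```text
time_s: 27.6
eef_pos: [0.3669, -0.3527, 0.2087]
eef_rot: [0.001, 0.996, -0.093, -0.001]
wrist_force: [0.3, -0.5, 0.6]
opening: 0.745
grasp_force: 0.0
```

```bash
python3 g.py
python3 - <<'E'
from h import *
I={}
for n in("side","top"):
    c=load(n,True,"13");I[n]=c["pixels"]
    for nm,a,b,box,z,zp in (("cass",(100,100,40),(130,255,255),(.58,.72,-.02,.115),(.025,.055),.040),("stub",(172,120,60),(8,255,255),(.55,.75,-.2,0.05),(.05,.09),.074),("head",(20,110,110),(32,255,255),(.5,.7,-.46,-.30),(.02,.07),.044),("black",(0,0,0),(180,255,60),(.4,.7,-.46,-.30),(.02,.07),.044)):
        m=sel(c,np.array(a),np.array(b),box,z)
        print(n,nm,*(rect_on_plane(c,m,zp) if m.sum()>4 else [0]))
a=cv2.resize(I["top"][90:250,150:350,::-1],(500,400),interpolation=2);b=cv2.resize(I["side"][130:310,230:360,::-1],(290,400),interpolation=2)
cv2.imwrite("pics/two13.png",np.hstack([a,b]))
E
```

```text
t 27.6 pos [ 366.9 -352.7  208.7] ydir -100.7 tilt 0.09 q6 44 open 63.4 gf 0.0 F [ 0.3 -0.5  0.6]
side cass 0
side stub 10 rect [640.7 -62.7] [19.9  5.7] 31.5 mean [639.6 -62.8] depthmean [640.9 -60.9  71.4]
side head 232 rect [ 609.5 -379.6] [42.4 57.4] 76.5 mean [ 610.5 -379.8] depthmean [ 611.7 -378.8   41.4]
side black 0
top cass 110 rect [651.7  77. ] [43.2 63.8] 5.4 mean [651.1  77.2] depthmean [651.2  77.2  39.6]
top stub 51 rect [624.3 -49.4] [15.3 60. ] 58.2 mean [625.5 -50.6] depthmean [625.6 -50.6  73.5]
top head 112 rect [ 614.2 -377. ] [36.9 49.8] 80.5 mean [ 614.2 -375.8] depthmean [ 614.5 -376.1   42.3]
top black 100 rect [ 497.  -353.6] [18.8 82.5] 80.6 mean [ 497.1 -353.8] depthmean [ 497.2 -354.    42.8]
```

View pics/two13.png

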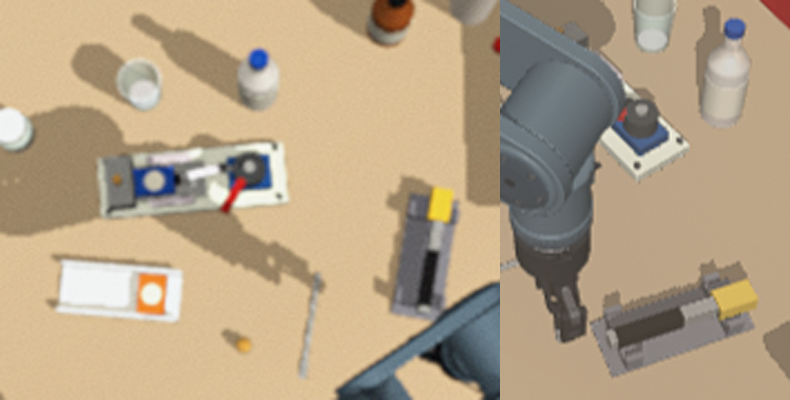

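The cassette is clamped against the block, at (155,180) in the left view. The lever is at its stop (tip near (228,208)), the bar is back on its rest, and nothing else has moved. Handing in.

```bash
python3 -c "
from bench import ctrl
print(ctrl.hand_in())"
```

```text
the job is handed in; nothing more can be done
None
```

The job is done and handed in at about 28 s: the cassette was laid on the balance pan and released, then clamped home against the sealing block with the lever at its stop, and the bar is back level on its rest; the hand-in gave no verdict.

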